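# Load the check standard and latch the photometer's light shield

## Task

Load the photometer for its check measurement: take the capped glass check standard from among the glassware on the desk mat and lower it into the cell well until it sits fully home, holding it all the way down rather than dropping it. Then push the sliding light shield shut over it until the spring catch snaps down behind the striker, steadily and without ramming it against its end, and take the hand away. Leave the other things on the desk where they are.

Things in the scene. Friction and masses are not known exactly. Their poses are not given: they have to be found in the camera images.
- standard_mid (a point): Check standard: solid glass cylinder, 25 mm wide, 42 mm tall, with a ribbed metal cap (26 mm wide, 18 mm tall) on it, 60 mm in all, 70 g, standing loose on the mat (3 mm thick). Lower rim bevelled 2.5 mm. Point: its centre, 30 mm above its underside; z is its axis, up. It trades places with an open cell, a slim tube and a bottle, all at least 75 mm apart.
- well (a point): Middle of the round mouth of the photometer's cell well, level with the deck, 89 mm above the table. Well 28 mm wide, upright, 38 mm deep: a standard fully home has its centre 8 mm below this point and stands 22 mm proud of the deck. Axes (level): x away from the sloping control panel, y along the deck, the way the shield opens, z up.
- photometer: Low grey bench instrument, 270 mm (y) by 215 mm (x), fixed; origin on its underside, 86 mm below the well's mouth; axes as the well's. On the deck: lamp housing 34 mm tall from 46 mm on the -y side of the well; the shield on the +y side; two guide rails 6 mm tall, 7 mm wide, along y, 45 mm either side of the well's centre.
- shield_back (a point): Sliding light shield: black hood open at its -y end, 80 mm (x) by 90 mm (y), between the rails. Point: centre of the outer face of its upright rear wall (80 mm wide, 2 to 32 mm above the deck), 16 mm above the deck; axes as the well's. Push it towards -y to shut it; sliding takes 2 N. Smooth on top: there is nothing to pinch, it is pushed.
- shield (a joint): How far the shield is open, m: 0 hard on its rigid end stop, 0.098 fully open. The wedge on its front edge meets the catch at 0.010; lifting the catch takes 11 to 18 N until, between 0.005 and 0.002, it drops behind the wedge and the shield snaps home (then 0 to 0.001, held shut). Short of the snap it stays ajar. Over 25 N on it there is ramming.
- catch (a joint): Steel spring catch, a lever 26 mm wide hinged on top of the lamp housing, its nose 10 mm clear of the housing towards the well. Angle in rad: 0 down (before the shield arrives, and again when it is latched), 0.11 with the nose on the crest of the shield's wedge, at most 0.4.
- open_cell: Bystander: the open, empty glass cell, 25 mm wide, 45 mm tall; origin under its centre.
- slim_tube: Bystander: slim glass tube with a metal cap, 17 mm wide, 78 mm tall; origin under its centre.
- reagent_bottle: Bystander: small white bottle, 38 mm wide, 80 mm tall; origin under its centre.
- light_cap: Bystander: a loose black light cap, 36 mm wide, 26 mm tall; origin under its centre.
- mouse: Bystander: black computer mouse, 105 mm by 60 mm, 33 mm tall; origin under its centre.
- pen: Bystander: a pen lying on the mat, 125 mm long along its x; origin under its middle.

How it is judged (in metres and radians):
On the way, in this order (a step that is already met when the one before it is completed fails the run):
1. the standard sits fully home in the well, the shield still open (z of standard_mid in the frame of well below -0.0055 m and horizontal distance between standard_mid and well below 0.004 m and angle between standard_mid's own z axis and vertical below 0.08 rad and value of joint shield above 0.06 m), for 0.2 s.
2. the shield is home and the catch has dropped behind its striker (value of joint shield below 0.002 m and value of joint catch below 0.04 rad), for 0.2 s.
At the end, for the whole second after the job is handed in: The shield is shut to within 2 mm of its end with the catch down (under 0.04 rad), at rest; the standard stands in the well, its centre at least 5.5 mm below the mouth's level (8 mm when fully home), within 4 mm of the well's axis and upright within 0.08 rad (all of step 2 and z of standard_mid in the frame of well below -0.0055 m and horizontal distance between standard_mid and well below 0.004 m and angle between standard_mid's own z axis and vertical below 0.08 rad and velocity of joint shield below 0.005 m/s and linear speed of standard below 0.02 m/s); the robot touches nothing.
It fails at once if the robot rammed the shield: more than 25 N on it in the last 13 mm (value of joint shield below 0.013 m and contact force between any of the arm, the fingers and shield above 25 N).
It fails at once if the standard was let go over or in the well more than 12 mm above its seat (horizontal distance between standard_mid and well below 0.02 m and z of standard_mid in the frame of well above 0.004 m and contact force between the fingers and standard below 0.05 N).
It fails at once if another thing on the desk was moved more than 20 mm or tipped over (distance of any of open_cell, slim_tube, reagent_bottle, light_cap, mouse, pen from where it was at the start of the episode above 0.02 m or angle between any of open_cell, slim_tube, reagent_bottle, light_cap, mouse's own z axis and vertical above 0.3 rad).
It also fails if it takes over 72 s, if anything falls off the work surface, if the arm or the gripper's body presses on something with over 40 N, if the wrist force passes 120 N, or if a joint passes its speed limit or range.

## Robot

A 6-joint arm with a two-finger parallel gripper is mounted at the origin on the work surface. World frame = base frame: x ahead of the robot, y to its left, z up, the work surface at z = 0. Lengths are in mm, angles in degrees, forces in N, time in s.
With the tool pointing down it reaches from about 300 to 850 mm from the base axis. Payload 4.2 kg.
Tool frame: the origin (TCP) lies on the centre line of the jaws, within the pads' length; the fingertips stand 14 mm ahead of it and the grasp point (between the pads) lies 5 mm behind it; z points along the fingers, y is the line along which they close (so a half turn about z gives the same grasp; the last joint's range is limited). The gripper opens to 91 mm and grips with 3 to 60 N. Pads are 32 mm wide; open, the fingers measure 118 mm over their backs; the gripper's body (76 mm by 178 mm) begins 60 mm behind the grasp point.
Start: joints at [67.437, 18.312, 89.639, -0, 72.044, -1.146], TCP at [209.967, 535.309, 227.976] pointing down, gripper open.
Joint ranges: [-177.97, 177.97], [-48.28, 115.42], [12.27, 149.76], [-77.06, 257.06], [2.81, 150.46], [-146.56, 146.56]. Speed limits (degrees/s): [147.25, 147.25, 180, 180, 180, 180].

## Interface

Orientations are given as [roll, pitch, yaw] about the fixed x, y, z axes, in that order (R = Rz(yaw) Ry(pitch) Rx(roll)).
In Python, from workcell import env gives the robot as it stands.
- The arm moves only by the tool arm_command, never from a script. Its argument "motion" is a list of rows, each an object with "offset": the shift along the tool's x, y, z in m, a list of three; "spin": the turn about the tool's z in rad. In form: [{"offset": [tx, ty, tz], "spin": spin}, ...]. A call has 1 to 5 rows; each row shifts and turns the commanded pose from where the row before left it, along the tool's axes as they then stand; what a row does not reach is not made up. A row lasts 1/8 s, in which the tool goes at most 62.5 mm and 10.7 degrees, less where a joint would pass 70% of its speed; a pose out of reach is approached as far as the arm can. A call with a gripper value outside its range is refused whole. "jaw" is the finger opening in m, from 0 to 0.0912, set as the call begins (left out, the last holds). The fingers move at their own pace and stop on an object; "newtons" is the grip in N (left out, the last holds). Time passes only in rows, so rows that do not move let the fingers close. It gives the time, the measured TCP pose, the force, the opening and the grip force at its end, in the units of the state.
- env.state(): the state, without advancing time (a new reading comes with each control period).
- env.grab_frame(name): name is "scene" or "top"; returns (picture, depth): 400x640x3 uint8, blue, green, red; 400x640 float32, mm along the optical axis (not along the pixel's ray), 0 where there is no reading.
- env.camera_model(name): a dict with "fx", "fy", "cx", "cy" (pixels), "eye" and "rotation" of the camera in the world. Camera axes: x right, y down, z forward; pixel columns grow to the right and rows downward; lengths in mm; the calibration is good to about 2 mm. A picture is of the moment at which its call begins. camera_model takes no time and is no camera call.
- env.job_done(): hands the job in; it is judged then, once.
Trained networks look in the newest picture that a camera, given by its name, has taken for a name from the list of things; names that differ only in an ending like _2 or _b are one class to them, and where a whole thing is asked for, a point or a joint stands for the part that bears it (a point fixed in the world has none). Each returns a list of dicts, best first, with "score" (0 to 1); they miss things now and then, are a little off and sometimes report something else, mostly with a low value. They report only what shows in the picture. A call takes as long as a camera call.
- env.boxes_of(camera, target): "bbox" ([left, top, right, bottom] in pixels, round what is visible of it).
- env.pinpoint(camera, target): "location" ([column, row] in pixels: a listed point, or the origin of a listed thing).
The state is a dict: "time_s": time; "qpos": joint angles; "qvel": joint speeds; "effort": joint torques, N m; "ee_pos": TCP position; "ee_rot": TCP orientation; "force": force on the tool from outside, world axes, zero at the start; "torque": the same for the moment, N m; "gripper_width": finger opening in mm; "gripper_force": force on a finger pad.
Only numpy, scipy, OpenCV 4.12 (cv2) and the standard library are available. Lean on these libraries where they do the work, as an engineer would, in place of code of your own. Each camera call takes 0.05 s, during which the arm holds its last target. There are 200 camera calls.

## Working session

There is one attempt and no reset: what is moved stays moved. The work goes in short steps, Python scripts to look and compute and a tool call to move; the robot and the scene stay as the last step left them, time stands still between calls to the robot, and variables do not carry over. Pictures are saved under pics/ and viewed, at most 10 in all, crops included, and the job is handed in when it is done.

Besides the shell and the picture viewer there is one more tool, called after "Request:" in YAML: its name, and indented under it one key for each argument. arm_command: Moves the arm, as the interface text tells. Its arguments: {"type":"object","properties":{"motion":{"type":"array"},"jaw":{"type":"number"},"newtons":{"type":"number"}},"required":["motion"]}

```bash
mkdir -p pics; cat > h.py <<'E'
import numpy as np, cv2
from workcell import env
def ray(cam,px):
    m=env.camera_model(cam); R=np.array(m["rotation"]); 
    return np.array(m["eye"]), R@np.array([(px[0]-m["cx"])/m["fx"],(px[1]-m["cy"])/m["fy"],1.0])
def at_z(cam,px,z):
    e,d=ray(cam,px); return e+d*(z-e[2])/d[2]
def at_depth(cam,px,D):
    e,d=ray(cam,px); return e+d*D
def cloud(cam,D):
    m=env.camera_model(cam); v,u=np.mgrid[:400,:640]
    P=np.stack([(u-m["cx"])/m["fx"],(v-m["cy"])/m["fy"],np.ones_like(D)],-1)*D[...,None]
    return P@np.array(m["rotation"]).T+np.array(m["eye"])
def proj(cam,p):
    m=env.camera_model(cam); c=np.array(m["rotation"]).T@(np.array(p)-np.array(m["eye"])); return [m["cx"]+m["fx"]*c[0]/c[2],m["cy"]+m["fy"]*c[1]/c[2]]
E
python3 - <<'E'
from h import *
for c in("top","scene"):
    p,d=env.grab_frame(c); cv2.imwrite(f"pics/{c}0.png",p); np.save(f"{c}0.npy",d)
    print(c,env.camera_model(c)["eye"])
    for t in("standard_mid","well","shield_back","photometer","open_cell","slim_tube","reagent_bottle","light_cap","mouse","pen"):
        z={"standard_mid":33,"well":89,"shield_back":105,"photometer":3}.get(t,3)
        for r in env.pinpoint(c,t)[:2]:
            print(t,round(r["score"],2),np.round(r["location"],1),np.round(at_z(c,r["location"],z)[:2],1))
E
```

```text
top [ 301.32686431   29.02816877 1271.39259703]Traceback (most recent call last):
  File "<stdin>", line 8, in <module>
  File "h.py", line 7, in at_z
    e,d=ray(cam,px); return e+d*(z-e[2])/d[2]
                                         ~^^^
IndexError: invalid index to scalar variable.
```

```bash
ls pics
```

```text
top0.png
```

```bash
python3 -c "
from workcell import env
for c in('top','scene'): print(env.camera_model(c))
print(env.state())"
```

```text
{'fx': 444.43802873377956, 'fy': 444.43802873377956, 'cx': 314.68660556699007, 'cy': 199.4975538712976, 'eye': array([ 301.32686431,   29.02816877, 1271.39259703]), 'rotation': array([-170.23359745,   -1.36351534,  -89.16958079])}
{'fx': 465.37744619717694, 'fy': 465.37744619717694, 'cx': 321.07433010123526, 'cy': 200.1734859939967, 'eye': array([1264.21669532, -473.83098076,  701.57141981]), 'rotation': array([-124.51622666,   -0.5690133 ,   55.99014353])}
{'time_s': 0.1, 'qpos': array([ 6.74376907e+01,  1.83460811e+01,  8.96973369e+01, -1.96187313e-03,
        7.20424942e+01, -1.14624823e+00]), 'qvel': array([-0.0238997 , -0.13020594, -0.17585432, -0.02580399, -0.04578919,
        0.04990337]), 'effort': array([-1.68372558e-04, -4.13334739e+01, -2.32509828e+01,  7.27690221e-02,
        4.21291986e-02, -7.11916687e-05]), 'ee_pos': array([209.80999924, 534.91715874, 227.2374306 ]), 'ee_rot': array([-1.79914068e+02,  1.46390905e-04,  1.58584545e+02]), 'force': array([-0.53752616, -0.50502152, -0.41056746]), 'torque': array([-0.02806779,  0.05028632, -0.01868247]), 'gripper_force': 0.0, 'gripper_width': 91.24016029628349}
```

View pics/top0.png

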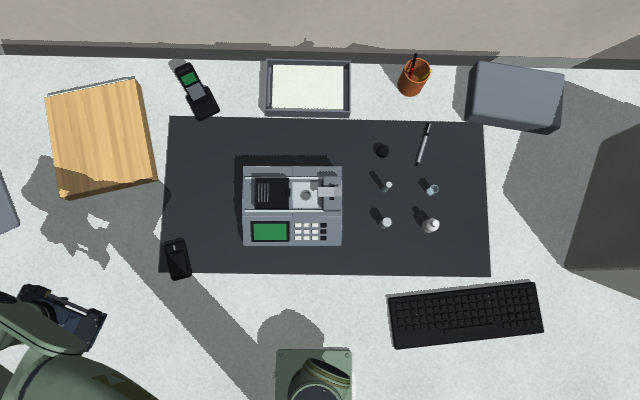

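```bash
sed -i 's/^from workcell/from scipy.spatial.transform import Rotation\nfrom workcell/; s/np.array(m\["rotation"\])/Rotation.from_euler("xyz",m["rotation"],degrees=True).as_matrix()/' h.py
python3 - <<'E'
from h import *
for c in("top","scene"):
    p,d=env.grab_frame(c); cv2.imwrite(f"pics/{c}1.png",p); np.save(f"{c}0.npy",d)
    for t in("standard_mid","well","shield_back","photometer","open_cell","slim_tube","reagent_bottle","light_cap"):
        z={"standard_mid":33,"well":89,"shield_back":105,"photometer":3}.get(t,3)
        for r in env.pinpoint(c,t)[:2]:
            print(t,round(r["score"],2),np.round(r["location"],1),np.round(at_z(c,r["location"],z)[:2],1))
    C=cloud(c,d)
    if c=="top": print(C[140,550],C[232,318],C[260,200])
p=cv2.imread("pics/scene1.png"); cv2.imwrite("pics/s1c.png",cv2.resize(p[100:350,120:520],None,fx=2,fy=2))
E
```

```text
standard_mid 0.68 [384.7 223.8] [ 449.3 -195.3]
standard_mid 0.58 [428.6 188. ] [ 554.4 -322.5]
well 0.85 [304.7 196.6] [512.7  30.9]
well 0.41 [256.7 190.7] [526.5 160.8]
shield_back 0.57 [253.8 192.7] [517.9 166.5]
shield_back 0.32 [177.9 260.9] [335.  355.2]
photometer 0.79 [302.  200.7] [515.9  38.7]
open_cell 0.43 [426.1 191.8] [ 549.  -323.4]
slim_tube 0.57 [254.4 195.5] [528.6 176.5]
slim_tube 0.2 [300.7 201.4] [513.8  42.4]
reagent_bottle 0.57 [428.6 225.8] [ 449.2 -327.8]
reagent_bottle 0.35 [304.4 196. ] [529.9  32. ]
light_cap 0.7 [379.6 152.3] [ 665.5 -188.2]
[ 715.32845694 -703.64537751    0.86808572] [419.45955285  -6.87124076  69.05006599] [341.45917133 322.36975833   2.19678152]
standard_mid 0.84 [217.6 236.5] [ 454.1 -202.4]
standard_mid 0.75 [365.3 176. ] [431.4 242.8]
well 0.93 [320.9 199.8] [527.7  30. ]
shield_back 0.83 [366.8 176.8] [526.  166.3]
photometer 0.71 [319.3 227.2] [520.2  31.3]
open_cell 0.72 [181.2 291.2] [ 542.3 -325. ]
slim_tube 0.72 [242.2 269.7] [ 553.1 -192.2]
reagent_bottle 0.56 [168.6 264. ] [ 447.8 -318.9]
light_cap 0.55 [265.3 299.8] [ 658.4 -192.4]
```

View pics/s1c.png

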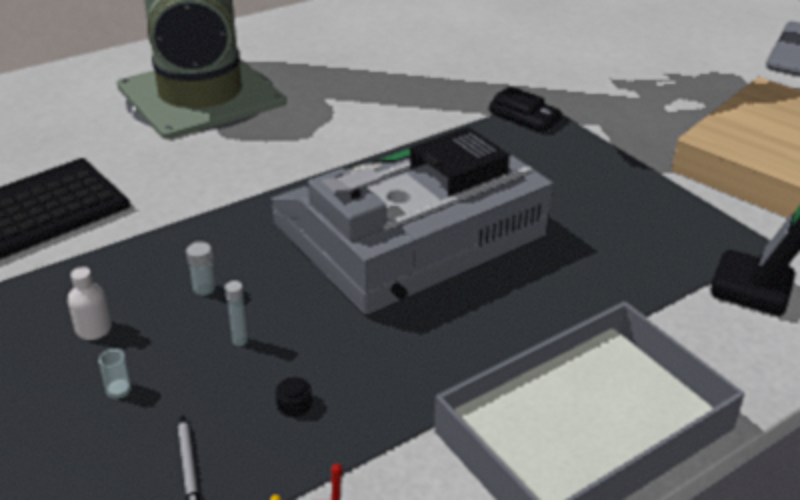

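```bash
python3 - <<'E'
from h import *
for c in("top","scene"):
    d=np.load(f"{c}0.npy"); C=cloud(c,d); X,Y,Z=C[...,0],C[...,1],C[...,2]; ok=d>0
    m=ok&(abs(X-452)<30)&(abs(Y+199)<30)&(Z>25); P=C[m]
    print(c,"std n",m.sum(),P.min(0).round(),P.max(0).round(),np.median(P,0).round(1))
    t=m&(Z>np.percentile(Z[m],95)-6); print(" top",C[t].mean(0).round(1), C[t].min(0).round(1),C[t].max(0).round(1))
    k=ok&(X>440)&(X<640)&(Y>-130)&(Y<230)&(Z>80)&(Z<140)
    r=cv2.minAreaRect(C[k][:,:2].astype(np.float32)); print(" deck",np.round(r[0],1),np.round(r[1],1),round(r[2],2), np.median(Z[k]))
    s=ok&(X>440)&(X<640)&(Y>60)&(Y<200)&(Z>112)&(Z<140)
    if s.sum()>9: r=cv2.minAreaRect(C[s][:,:2].astype(np.float32)); print(" shield",s.sum(),np.round(r[0],1),np.round(r[1],1),round(r[2],2),np.median(Z[s]))
    mat=ok&(abs(X-500)<20)&(abs(Y+260)<20); print(" mat",np.median(Z[mat]),Z[mat].std())
p=cv2.imread("pics/top1.png"); cv2.imwrite("pics/t1c.png",cv2.resize(p[155:255,235:350],None,fx=6,fy=6,interpolation=2)[:600])
E
```

```text
top std n 93 [ 438. -207.   26.] [ 465. -182.   67.] [ 450.7 -191.4   61.7]
 top [ 452.  -193.5   62.6] [ 439.7 -207.3   59.6] [ 464.9 -182.1   67.1]
 deck [518.6  66.4] [160.3 270.4] 1.0 89.70881137104811
 shield 1042 [516.9 118.4] [79.9 92.2] 1.84 119.90046827550407
 mat 2.5419448808427205 2.4609198442669618
scene std n 211 [ 439. -206.   26.] [ 467. -181.   65.] [ 459.6 -196.    51.3]
 top [ 453.7 -194.1   61.5] [ 439.1 -206.1   57.2] [ 465.5 -182.2   65.1]
 deck [520.  67.] [159.7 272.7] 1.1 91.15380435467682
 shield 771 [517.1 120.5] [84.  96.5] 1.29 119.64361254725475
 mat 2.131551154842782 1.3290705258876265
```

View pics/t1c.png

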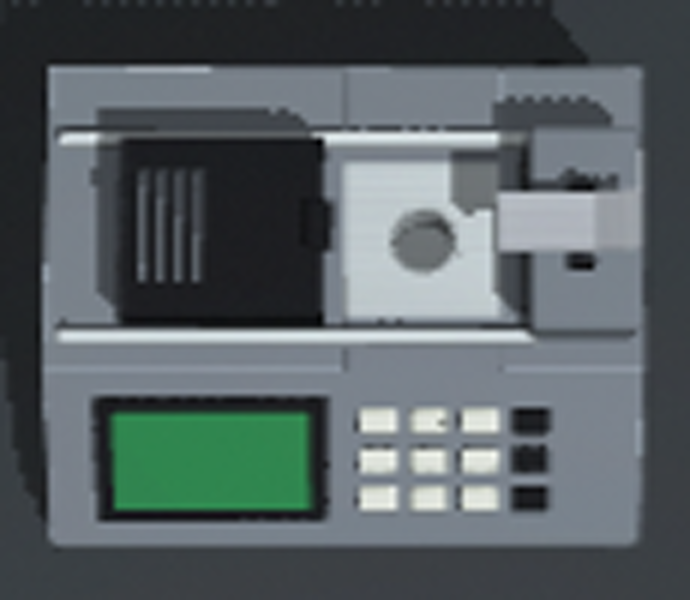

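Request:
arm_command:
  motion:
    - {"offset": [0, 0, 0], "spin": 0.168}
    - {"offset": [0, 0, 0], "spin": 0.168}
    - {"offset": [0, 0, 0], "spin": 0.168}
    - {"offset": [0, 0, 0], "spin": 0.168}
    - {"offset": [0, 0, 0], "spin": 0.168}
  jaw: 0.07

```text
time_s: 1.62
ee_pos: [209.9, 535.3, 228.0]
ee_rot: [180.0, -0.0, 110.1]
force: [-0.0, 0.2, 0.0]
gripper_width: 69.9
gripper_force: 0.0
```

Request:
arm_command:
  motion:
    - {"offset": [0, 0, 0], "spin": 0.168}
    - {"offset": [0, 0, 0], "spin": 0.17}
    - {"offset": [-0.055, 0.018, 0], "spin": 0}
    - {"offset": [-0.055, 0.018, 0], "spin": 0}
    - {"offset": [-0.055, 0.018, 0], "spin": 0}

```text
time_s: 2.25
ee_pos: [267.5, 369.8, 228.0]
ee_rot: [180.0, -0.0, 91.1]
force: [1.1, -0.3, -0.4]
gripper_width: 70.1
gripper_force: 0.0
```

Request:
arm_command:
  motion:
    - {"offset": [-0.055, 0.018, 0], "spin": 0}
    - {"offset": [-0.055, 0.018, 0], "spin": 0}
    - {"offset": [-0.055, 0.018, 0], "spin": 0}
    - {"offset": [-0.055, 0.018, 0], "spin": 0}
    - {"offset": [-0.055, 0.018, 0], "spin": 0}

```text
time_s: 2.88
ee_pos: [362.7, 96.4, 228.3]
ee_rot: [179.9, -0.0, 91.1]
force: [1.0, 0.8, -0.8]
gripper_width: 69.9
gripper_force: 0.0
```

Request:
arm_command:
  motion:
    - {"offset": [-0.055, 0.018, 0], "spin": 0}
    - {"offset": [-0.055, 0.018, 0], "spin": 0}
    - {"offset": [-0.055, 0.018, 0], "spin": 0}
    - {"offset": [-0.055, 0.018, 0], "spin": 0}
    - {"offset": [0, 0, 0], "spin": 0}

```text
time_s: 3.5
ee_pos: [439.5, -123.7, 227.8]
ee_rot: [180.0, 0.0, 90.8]
force: [-0.3, 0.3, -0.0]
gripper_width: 69.9
gripper_force: 0.0
```

Request:
arm_command:
  motion:
    - {"offset": [-0.036, 0.007, 0.02], "spin": 0}
    - {"offset": [-0.036, 0.007, 0.03], "spin": 0}
    - {"offset": [0, 0, 0.05], "spin": 0}
    - {"offset": [0, 0, 0.02], "spin": 0}
    - {"offset": [0, 0, 0], "spin": 0}

```text
time_s: 4.12
ee_pos: [452.6, -190.8, 106.7]
ee_rot: [-179.8, -0.1, 91.1]
force: [0.3, 0.3, -0.6]
gripper_width: 70.3
gripper_force: 0.0
```

```bash
python3 - <<'E'
from h import *
print(env.state()["ee_pos"],env.state()["ee_rot"])
p,d=env.grab_frame("scene"); cv2.imwrite("pics/s2.png",cv2.resize(p[170:290,150:310],None,fx=5,fy=5,interpolation=2))
for r in env.pinpoint("scene","standard_mid")[:2]: print(r["score"],r["location"],at_z("scene",r["location"],33))
E
```

```text
[ 452.61162109 -190.77633839  106.674719  ] [-1.79790821e+02 -1.22173616e-01  9.11305254e+01]
0.54 [220.3, 234.1] [ 449.36672579 -193.74661734   33.        ]
```

View pics/s2.png

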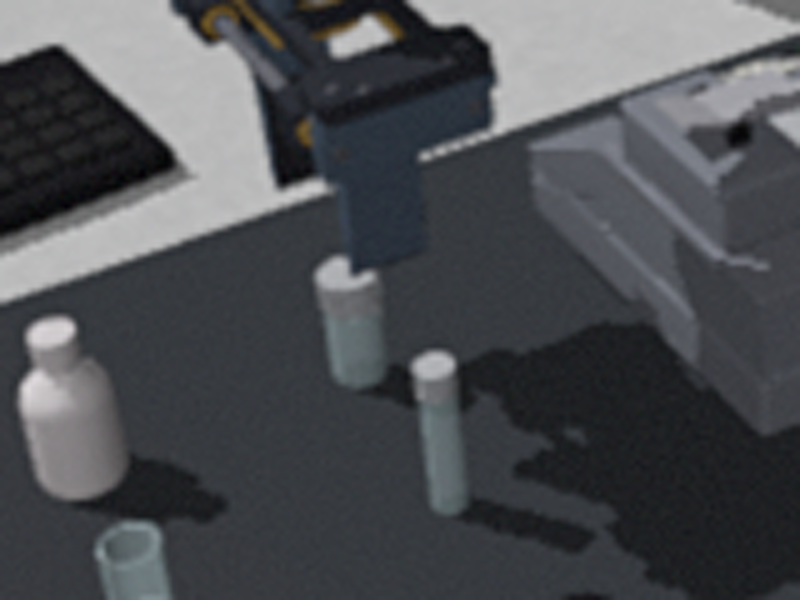

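The picture shows the gripper just above the standard (crop 350,320), with the tube at (440,430) clear of the fingers.

Request:
arm_command:
  motion:
    - {"offset": [-0.0035, 0, 0.02], "spin": 0}
    - {"offset": [0, 0, 0.02], "spin": 0}
    - {"offset": [0, 0, 0.009], "spin": 0}
    - {"offset": [0, 0, 0], "spin": 0}
    - {"offset": [0, 0, 0], "spin": 0}

```text
time_s: 4.85
ee_pos: [454.6, -195.9, 59.9]
ee_rot: [179.9, 0.0, 91.1]
force: [0.2, 0.3, -0.3]
gripper_width: 69.9
gripper_force: 0.0
```

Request:
arm_command:
  motion:
    - {"offset": [0, 0, 0], "spin": 0}
    - {"offset": [0, 0, 0], "spin": 0}
    - {"offset": [0, 0, 0], "spin": 0}
    - {"offset": [0, 0, 0], "spin": 0}
    - {"offset": [0, 0, 0], "spin": 0}
  jaw: 0.015
  newtons: 15

```text
time_s: 5.48
ee_pos: [453.8, -195.7, 58.9]
ee_rot: [-180.0, -0.0, 91.1]
force: [0.1, 0.5, 0.2]
gripper_width: 25.5
gripper_force: 15.0
```

Request:
arm_command:
  motion:
    - {"offset": [0, 0, 0], "spin": 0}
    - {"offset": [0, 0, 0], "spin": 0}
    - {"offset": [0, 0, 0], "spin": 0}
    - {"offset": [0, 0, 0], "spin": 0}

```text
time_s: 5.98
ee_pos: [453.8, -195.7, 58.9]
ee_rot: [-180.0, -0.0, 91.1]
force: [-0.3, 0.3, -0.9]
gripper_width: 25.7
gripper_force: 15.0
```

Request:
arm_command:
  motion:
    - {"offset": [0, 0, -0.02], "spin": 0}
    - {"offset": [0, 0, -0.045], "spin": 0}
    - {"offset": [0, 0, -0.045], "spin": 0}
    - {"offset": [0, 0, -0.04], "spin": 0}
    - {"offset": [0, 0, 0], "spin": 0}

```text
time_s: 6.6
ee_pos: [455.7, -196.5, 212.0]
ee_rot: [179.6, 0.2, 91.1]
force: [0.1, -0.1, -0.7]
gripper_width: 25.7
gripper_force: 15.0
```

Request:
arm_command:
  motion:
    - {"offset": [0.045, 0.014, 0], "spin": 0}
    - {"offset": [0.045, 0.014, 0], "spin": 0}
    - {"offset": [0.045, 0.014, 0], "spin": 0}
    - {"offset": [0.045, 0.014, 0], "spin": 0}
    - {"offset": [0.0445, 0.013, 0], "spin": 0}

```text
time_s: 7.22
ee_pos: [518.1, 31.6, 207.3]
ee_rot: [-179.8, 0.0, 91.1]
force: [1.0, 0.2, -1.6]
gripper_width: 25.5
gripper_force: 15.0
```

Request:
arm_command:
  motion:
    - {"offset": [0, 0, 0.02], "spin": 0}
    - {"offset": [0, 0, 0.02], "spin": 0}
    - {"offset": [0, 0, 0], "spin": 0}
    - {"offset": [0, 0, 0], "spin": 0}

```text
time_s: 7.72
ee_pos: [518.7, 30.0, 168.8]
ee_rot: [-180.0, -0.0, 91.1]
force: [0.1, -0.1, -0.8]
gripper_width: 25.9
gripper_force: 15.0
```

```bash
python3 - <<'E'
from h import *
s=env.state(); print(s["ee_pos"],s["ee_rot"],s["force"],s["gripper_width"])
p,d=env.grab_frame("scene"); cv2.imwrite("pics/s3.png",cv2.resize(p[130:250,250:410],None,fx=5,fy=5,interpolation=2))
for r in env.pinpoint("scene","standard_mid")[:2]: print(r["score"],r["location"],at_z("scene",r["location"],s["ee_pos"][2]-25.9),proj("scene",s["ee_pos"]-[0,0,25.9]))
for r in env.pinpoint("scene","well")[:2]: print(r["score"],r["location"],at_z("scene",r["location"],89))
E
```

```text
[518.70106956  29.97805012 168.84582434] [-1.79985756e+02 -5.88218925e-03  9.10750231e+01] [ 0.1431168  -0.14956599 -0.81853685] 25.884932031236602
0.62 [318.6, 181.8] [530.47856077  21.24975279 142.94582434] [np.float64(318.91312939909295), np.float64(178.36152610576846)]
0.73 [321.0, 200.1] [528.85396564  29.49232632  89.        ]
```

View pics/s3.png

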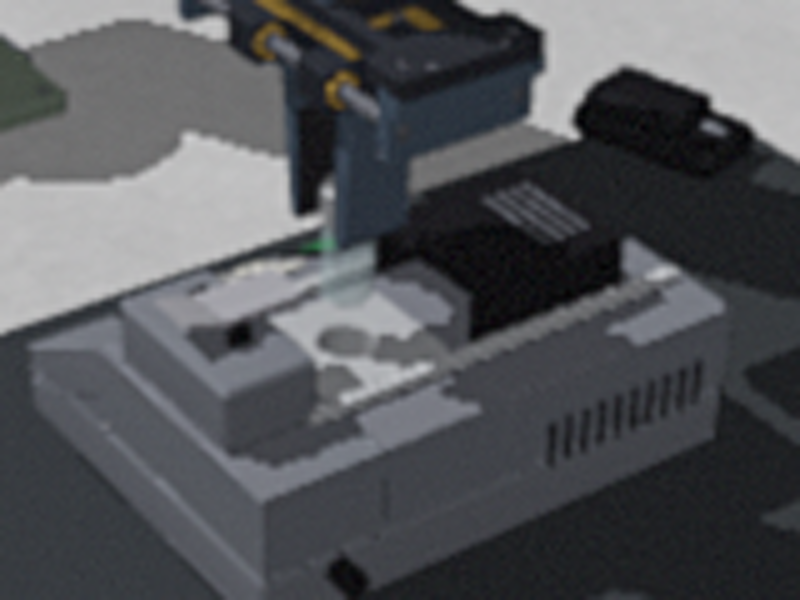

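```bash
python3 - <<'E'
from h import *
s=env.state()["ee_pos"]
print("proj well",proj("scene",[518.6,30,89]),"bottom",proj("scene",[*s[:2],112.9]))
print(at_z("scene",(318.4,197.8),89),"bottom seen",at_z("scene",(319.2,187.8),112.9))
p=cv2.imread("pics/scene1.png")
# dark ellipse of well mouth before arrival
for c,(u,v) in(("scene",(318,198)),("top",(305,195))):
    g=cv2.cvtColor(cv2.imread(f"pics/{c}1.png"),6)[v-12:v+13,u-12:u+13]; g=cv2.resize(g,None,fx=8,fy=8,interpolation=2)
    t,b=cv2.threshold(g,0,255,cv2.THRESH_BINARY_INV+cv2.THRESH_OTSU); n,l,st,ce=cv2.connectedComponentsWithStats(b)
    for i in range(1,n):
        if st[i,4]>300: x=(ce[i]+.5)/8-.5+[u-12,v-12]; print(c,t,st[i],x,at_z(c,x,89).round(1))
E
```

```text
proj well [np.float64(318.72854826625075), np.float64(197.95402734426196)] bottom [np.float64(318.889670465806), np.float64(189.5060027341628)]
[517.6468057   29.71246931  89.        ] bottom seen [513.46094789  34.55021368 112.9       ]
scene 126.0 [   0    0  200   54 4218] [318.4545697 187.9967698] [482.7  53.2  89. ]
scene 126.0 [  59   74   89   49 3475] [318.41969424 197.8619964 ] [517.9  29.6  89. ]
scene 126.0 [   0   81  131  119 8915] [311.67841419 205.11559871] [5.34e+02 3.00e-01 8.90e+01]
scene 126.0 [ 117  165   83   35 1657] [326.73268709 208.97076795] [565.3  20.5  89. ]
top 156.0 [ 137    0   63  167 4304] [314.25859665 187.91618262] [537.1   5.5  89. ]
top 156.0 [  56   55   89   85 5722] [305.14835285 194.69529885] [518.   29.8  89. ]
```

Request:
arm_command:
  motion:
    - {"offset": [-0.001, -0.0006, 0.01], "spin": 0}
    - {"offset": [0, 0, 0.01], "spin": 0}
    - {"offset": [0, 0, 0.003], "spin": 0}
    - {"offset": [0, 0, 0.003], "spin": 0}
    - {"offset": [0, 0, 0], "spin": 0}

```text
time_s: 8.5
ee_pos: [518.0, 29.1, 142.8]
ee_rot: [-180.0, -0.0, 91.1]
force: [-0.0, -0.4, -1.2]
gripper_width: 25.6
gripper_force: 15.0
```

Request:
arm_command:
  motion:
    - {"offset": [0, 0, 0.001], "spin": 0}
    - {"offset": [0, 0, 0.001], "spin": 0}
    - {"offset": [0, 0, 0], "spin": 0}

```text
time_s: 8.88
ee_pos: [518.2, 29.1, 141.0]
ee_rot: [180.0, -0.0, 91.1]
force: [-0.2, -0.1, 0.2]
gripper_width: 25.6
gripper_force: 15.0
```

Request:
arm_command:
  motion:
    - {"offset": [0, 0, 0.002], "spin": 0}
    - {"offset": [0, 0, 0.002], "spin": 0}
    - {"offset": [0, 0, 0.002], "spin": 0}
    - {"offset": [0, 0, 0], "spin": 0}

```text
time_s: 9.38
ee_pos: [518.2, 29.1, 134.8]
ee_rot: [180.0, -0.0, 91.1]
force: [1.4, -0.2, -2.2]
gripper_width: 25.5
gripper_force: 15.0
```

Request:
arm_command:
  motion:
    - {"offset": [0, 0, 0.004], "spin": 0}
    - {"offset": [0, 0, 0.004], "spin": 0}
    - {"offset": [0, 0, 0.004], "spin": 0}
    - {"offset": [0, 0, 0], "spin": 0}

```text
time_s: 9.88
ee_pos: [518.1, 29.1, 122.5]
ee_rot: [-180.0, -0.0, 91.1]
force: [1.9, 0.3, -1.6]
gripper_width: 25.3
gripper_force: 15.0
```

Request:
arm_command:
  motion:
    - {"offset": [0, 0.0005, 0.004], "spin": 0}
    - {"offset": [0, 0, 0.004], "spin": 0}
    - {"offset": [0, 0, 0.004], "spin": 0}
    - {"offset": [0, 0, 0.002], "spin": 0}
    - {"offset": [0, 0, 0], "spin": 0}

```text
time_s: 10.5
ee_pos: [518.4, 29.1, 108.7]
ee_rot: [-180.0, -0.0, 91.1]
force: [-0.4, 0.4, -1.0]
gripper_width: 25.7
gripper_force: 15.0
```

Request:
arm_command:
  motion:
    - {"offset": [0, 0, 0.001], "spin": 0}
    - {"offset": [0, 0, 0.001], "spin": 0}
    - {"offset": [0, 0, 0], "spin": 0}

```text
time_s: 10.88
ee_pos: [518.5, 29.1, 106.9]
ee_rot: [180.0, -0.0, 91.1]
force: [0.3, 0.1, -0.2]
gripper_width: 25.5
gripper_force: 15.0
```

Request:
arm_command:
  motion:
    - {"offset": [0, 0, 0.0008], "spin": 0}
    - {"offset": [0, 0, 0], "spin": 0}
    - {"offset": [0, 0, 0], "spin": 0}

```text
time_s: 11.25
ee_pos: [518.6, 29.1, 106.7]
ee_rot: [180.0, -0.0, 91.1]
force: [-2.1, -0.1, 6.3]
gripper_width: 25.3
gripper_force: 15.0
```

Request:
arm_command:
  motion:
    - {"offset": [0, 0, 0], "spin": 0}
    - {"offset": [0, 0, 0], "spin": 0}
    - {"offset": [0, 0, 0], "spin": 0}
    - {"offset": [0, 0, 0], "spin": 0}
  jaw: 0.042

```text
time_s: 11.75
ee_pos: [518.5, 29.1, 105.9]
ee_rot: [-180.0, -0.0, 91.1]
force: [0.2, -0.1, -0.1]
gripper_width: 42.0
gripper_force: 0.0
```

Request:
arm_command:
  motion:
    - {"offset": [0, 0, -0.01], "spin": 0}
    - {"offset": [0, 0, -0.02], "spin": 0}
    - {"offset": [0, 0, -0.03], "spin": 0}
    - {"offset": [0, 0, -0.03], "spin": 0}
    - {"offset": [0, 0, 0], "spin": 0}

```text
time_s: 12.38
ee_pos: [520.2, 29.1, 199.0]
ee_rot: [179.6, -0.0, 91.1]
force: [-0.2, -0.3, -0.6]
gripper_width: 42.0
gripper_force: 0.0
```

Request:
arm_command:
  motion:
    - {"offset": [0.045, 0, 0], "spin": 0}
    - {"offset": [0.045, 0, 0], "spin": 0}
    - {"offset": [0.045, 0, 0], "spin": 0}
    - {"offset": [0.045, 0, 0], "spin": 0}
    - {"offset": [0, 0, 0], "spin": 0}

```text
time_s: 13.0
ee_pos: [514.4, 211.4, 194.9]
ee_rot: [-179.9, -0.0, 91.3]
force: [0.5, 0.6, -0.3]
gripper_width: 42.2
gripper_force: 0.0
```

Request:
arm_command:
  motion:
    - {"offset": [0, 0, 0.03], "spin": 0}
    - {"offset": [0, 0, 0.03], "spin": 0}
    - {"offset": [0, 0, 0.02], "spin": 0}
    - {"offset": [0, 0, 0], "spin": 0}
    - {"offset": [0, 0, 0], "spin": 0}

```text
time_s: 13.62
ee_pos: [515.6, 208.6, 116.7]
ee_rot: [180.0, -0.0, 91.1]
force: [-0.6, -0.2, 0.9]
gripper_width: 42.0
gripper_force: 0.0
```

```bash
python3 - <<'E'
from h import *
s=env.state(); print(s["ee_pos"],s["ee_rot"],s["force"],s["gripper_width"])
p,d=env.grab_frame("scene"); cv2.imwrite("pics/s4.png",cv2.resize(p[130:250,270:430],None,fx=5,fy=5,interpolation=2))
for r in env.pinpoint("scene","standard_mid")[:1]: print(r["score"],r["location"],at_z("scene",r["location"],81))
C=cloud("scene",d); m=(d>0)&(abs(C[...,0]-518)<22)&(abs(C[...,1]-30)<22)&(C[...,2]>98); print(m.sum(),np.percentile(C[m],[2,50,98],axis=0).round(1))
E
```

```text
[515.55724854 208.63624452 116.68520854] [ 1.79954579e+02 -1.10673706e-02  9.10558239e+01] [-0.58986211 -0.20935249  0.93704754] 41.95811005450052
96 [[506.4  18.2  99.5]
 [521.7  28.7 108.6]
 [531.   42.1 111.5]]
```

View pics/s4.png

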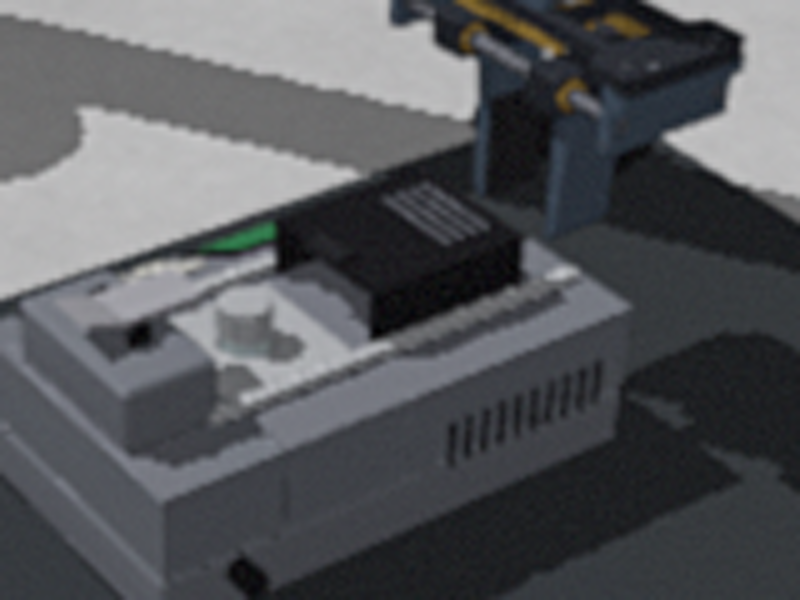

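The standard sits home and upright (crop 245,320), its cap 22 mm proud, and the fingers stand behind the shield.

Request:
arm_command:
  motion:
    - {"offset": [-0.012, 0, 0], "spin": 0}
    - {"offset": [-0.008, 0, 0], "spin": 0}
    - {"offset": [-0.005, 0, 0], "spin": 0}
    - {"offset": [-0.005, 0, 0], "spin": 0}
    - {"offset": [-0.003, 0, 0], "spin": 0}

```text
time_s: 14.35
ee_pos: [515.8, 176.2, 116.4]
ee_rot: [180.0, -0.1, 91.1]
force: [-0.9, 2.1, 1.5]
gripper_width: 41.9
gripper_force: 1.2
```

Request:
arm_command:
  motion:
    - {"offset": [-0.006, 0, 0], "spin": 0}
    - {"offset": [-0.008, 0, 0], "spin": 0}
    - {"offset": [-0.008, 0, 0], "spin": 0}
    - {"offset": [-0.008, 0, 0], "spin": 0}
    - {"offset": [-0.008, 0, 0], "spin": 0}

```text
time_s: 14.98
ee_pos: [516.5, 137.5, 116.2]
ee_rot: [180.0, -0.0, 91.1]
force: [-1.4, 3.4, 2.1]
gripper_width: 42.2
gripper_force: 1.5
```

Request:
arm_command:
  motion:
    - {"offset": [-0.007, 0, 0], "spin": 0}
    - {"offset": [-0.007, 0, 0], "spin": 0}
    - {"offset": [-0.006, 0, 0], "spin": 0}
    - {"offset": [-0.005, 0, 0], "spin": 0}
    - {"offset": [-0.003, 0, 0], "spin": 0}

```text
time_s: 15.6
ee_pos: [517.0, 109.7, 116.1]
ee_rot: [-180.0, 0.0, 91.1]
force: [-0.5, 2.3, 0.6]
gripper_width: 42.1
gripper_force: 1.2
```

```bash
python3 - <<'E'
from h import *
s=env.state(); print(s["ee_pos"],s["force"])
d0=np.load("top0.npy"); p,d=env.grab_frame("top")
for D in(d0,d):
    C=cloud("top",D); X,Y,Z=C[...,0],C[...,1],C[...,2]
    # shield top at z~121: front (-y) and rear edges along a strip beside the fingers
    m=(D>0)&(abs(X-548)<6)&(Y>-5)&(Y<190)&(Z>113)&(Z<130); print(m.sum(),np.percentile(Y[m],[1,99]).round(1))
E
```

```text
[516.96577763 109.66051392 116.06401344] [-0.53075372  2.28190357  0.57132204]
149 [ 75.8 162.8]
76 [ 4.3 75.8]
```

Request:
arm_command:
  motion:
    - {"offset": [-0.004, 0, 0], "spin": 0}
    - {"offset": [-0.004, 0, 0], "spin": 0}
    - {"offset": [-0.003, 0, 0], "spin": 0}
    - {"offset": [-0.002, 0, 0], "spin": 0}
    - {"offset": [-0.001, 0, 0], "spin": 0}

```text
time_s: 16.27
ee_pos: [517.2, 100.4, 116.2]
ee_rot: [180.0, -0.5, 90.9]
force: [-1.6, 18.3, 0.7]
gripper_width: 42.2
gripper_force: 9.2
```

Request:
arm_command:
  motion:
    - {"offset": [-0.001, 0, 0], "spin": 0}
    - {"offset": [-0.001, 0, 0], "spin": 0}
    - {"offset": [-0.001, 0, 0], "spin": 0}
    - {"offset": [0, 0, 0], "spin": 0}

```text
time_s: 16.77
ee_pos: [517.3, 94.1, 116.1]
ee_rot: [-180.0, -0.1, 91.0]
force: [-0.7, 6.3, 0.7]
gripper_width: 42.1
gripper_force: 3.4
```

```bash
python3 - <<'E'
from h import *
s=env.state(); print(s["ee_pos"],s["force"])
p,d=env.grab_frame("top"); cv2.imwrite("pics/t5.png",cv2.resize(p[155:255,235:350],None,fx=6,fy=6,interpolation=2))
C=cloud("top",d); X,Y,Z=C[...,0],C[...,1],C[...,2]
m=(d>0)&(abs(X-548)<6)&(Y>-5)&(Y<190)&(Z>113)&(Z<122); print(m.sum(),np.percentile(Y[m],[1,99]).round(1))
E
```

```text
[517.2684845   94.1165147  116.10357596] [-0.74000144  6.32606784  0.65234547]
47 [-3.6 57.4]
```

View pics/t5.png

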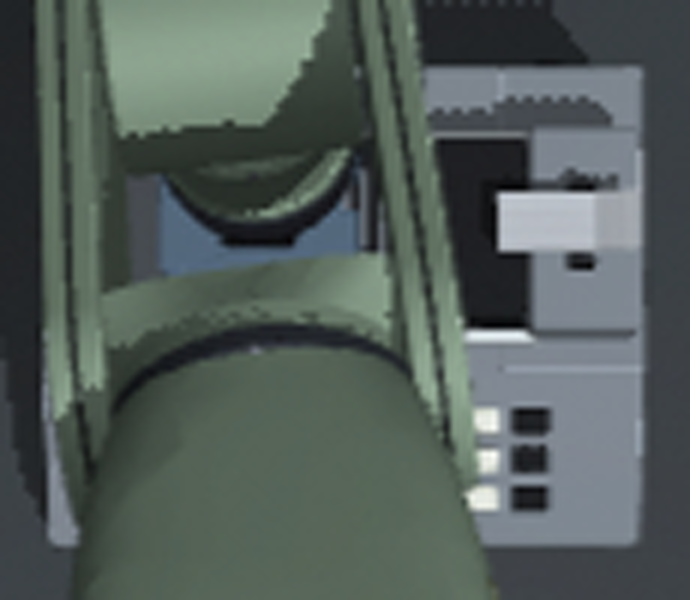

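```bash
python3 - <<'E'
from h import *
p,d=env.grab_frame("scene"); cv2.imwrite("pics/s6.png",cv2.resize(p[150:230,270:380],None,fx=7,fy=7,interpolation=2))
C=cloud("scene",d); X,Y,Z=C[...,0],C[...,1],C[...,2]
C0=cloud("scene",np.load("scene0.npy"))
# shield outer +x side wall (x~558) extents before/now
for Q,lab in((C0,"before"),(C,"now")):
    m=(abs(Q[...,0]-558)<6)&(Q[...,2]>100)&(Q[...,2]<118)&(Q[...,1]>-12)&(Q[...,1]<190); print(lab,m.sum(),np.percentile(Q[m][:,1],[1,50,99]).round(1))
print([ (t,[(round(r["score"],2),np.round(r["location"],1),at_z("scene",r["location"],105).round(1)) for r in env.pinpoint("scene",t)[:1]]) for t in("shield_back","catch")])
E
```

```text
before 195 [ 76.  118.7 164.5]
now 212 [-9.8 31.9 78.9]Traceback (most recent call last):
  File "<stdin>", line 8, in <module>
ValueError: it knows: light_cap, mouse, open_cell, pen, photometer, reagent_bottle, shield_back, slim_tube, standard_mid, well
```

View pics/s6.png

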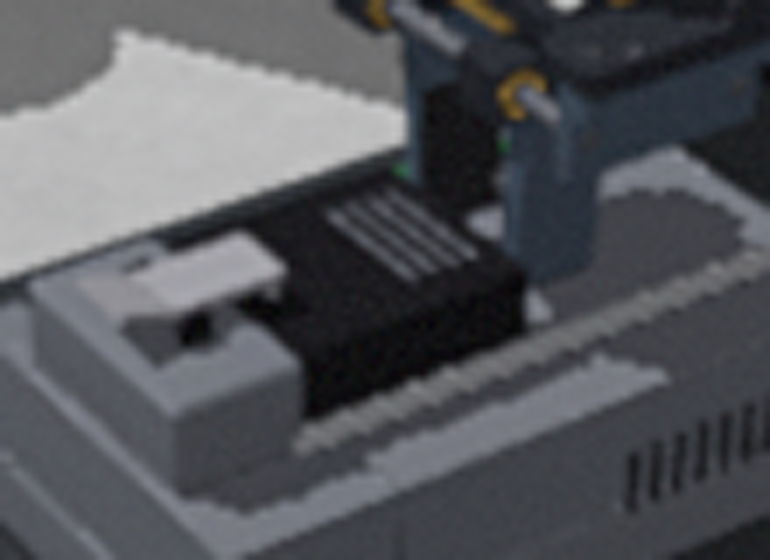

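Request:
arm_command:
  motion:
    - {"offset": [-0.001, 0, 0], "spin": 0}
    - {"offset": [-0.001, 0, 0], "spin": 0}
    - {"offset": [0, 0, 0], "spin": 0}

```text
time_s: 17.3
ee_pos: [517.3, 94.0, 116.2]
ee_rot: [180.0, -0.4, 91.0]
force: [-0.5, 14.0, 0.7]
gripper_width: 42.1
gripper_force: 6.7
```

Request:
arm_command:
  motion:
    - {"offset": [-0.0005, 0, 0], "spin": 0}
    - {"offset": [-0.0005, 0, 0], "spin": 0}
    - {"offset": [0, 0, 0], "spin": 0}

```text
time_s: 17.68
ee_pos: [517.3, 94.0, 116.3]
ee_rot: [180.0, -0.5, 90.9]
force: [-1.5, 16.4, 1.1]
gripper_width: 41.7
gripper_force: 8.3
```

Request:
arm_command:
  motion:
    - {"offset": [-0.0005, 0, 0], "spin": 0}
    - {"offset": [0, 0, 0], "spin": 0}

```text
time_s: 17.92
ee_pos: [517.3, 93.9, 116.3]
ee_rot: [180.0, -0.5, 90.9]
force: [-2.1, 18.1, 1.8]
gripper_width: 42.1
gripper_force: 9.1
```

Request:
arm_command:
  motion:
    - {"offset": [-0.0004, 0, 0], "spin": 0}
    - {"offset": [0, 0, 0], "spin": 0}

```text
time_s: 18.18
ee_pos: [517.4, 93.9, 116.3]
ee_rot: [180.0, -0.5, 90.9]
force: [-1.9, 18.6, 0.6]
gripper_width: 42.2
gripper_force: 9.7
```

Request:
arm_command:
  motion:
    - {"offset": [-0.0003, 0, 0], "spin": 0}
    - {"offset": [0, 0, 0], "spin": 0}

```text
time_s: 18.42
ee_pos: [517.4, 93.9, 116.3]
ee_rot: [180.0, -0.6, 90.9]
force: [-2.3, 20.4, 1.2]
gripper_width: 41.9
gripper_force: 10.2
```

Rigid resistance here with only 0.2 mm of travel means the shield is already on its end stop, so the earlier 18 N peak was the snap. I'll back off.

Request:
arm_command:
  motion:
    - {"offset": [0.003, 0, 0], "spin": 0}
    - {"offset": [0.006, 0, 0], "spin": 0}
    - {"offset": [0.015, 0, 0], "spin": 0}
    - {"offset": [0.03, 0, 0], "spin": 0}
    - {"offset": [0.03, 0, 0], "spin": 0}

```text
time_s: 19.05
ee_pos: [515.9, 173.6, 116.1]
ee_rot: [180.0, 0.0, 91.1]
force: [0.2, -0.2, -0.3]
gripper_width: 42.2
gripper_force: 0.0
```

Request:
arm_command:
  motion:
    - {"offset": [0.06, 0, 0], "spin": 0}
    - {"offset": [0.06, 0, 0], "spin": 0}
    - {"offset": [0.06, 0, -0.03], "spin": 0}
    - {"offset": [0.06, 0, -0.03], "spin": 0}
    - {"offset": [0, 0, 0], "spin": 0}

```text
time_s: 19.68
ee_pos: [512.0, 409.4, 174.1]
ee_rot: [179.7, -0.2, 91.3]
force: [1.2, -0.8, -0.6]
gripper_width: 42.1
gripper_force: 0.0
```

```bash
python3 - <<'E'
from h import *
s=env.state(); print(s["ee_pos"],s["force"])
ims=[]
for c,(v0,u0),z in(("top",(165,240),None),("scene",(150,270),None)):
    d0=np.load(f"{c}0.npy"); p,d=env.grab_frame(c)
    ims.append(cv2.resize(p[v0:v0+65,u0:u0+110],None,fx=4.5,fy=4.5,interpolation=2))
    for D in(d0,d):
        C=cloud(c,D); X,Y,Z=C[...,0],C[...,1],C[...,2]
        m=(D>0)&(abs(X-544)<8)&(Y>-30)&(Y<190)&(Z>115)&(Z<121.5)
        k=(D>0)&(abs(X-520)<10)&(Y>-60)&(Y<0)&(Z>124)
        print(c,np.percentile(Y[m],[1,50,99]).round(1),"catch", [(y,round(float(np.median(Z[k&(abs(Y-y)<5)])),1)) for y in(-50,-40,-30,-20,-10,-3) if (k&(abs(Y-y)<5)).sum()>3])
cv2.imwrite("pics/f.png",np.vstack(ims))
E
```

```text
[511.97524242 409.39266916 174.11738143] [ 1.16246015 -0.82222285 -0.62880262]
top [-23.1 113.  162.8] catch [(-50, 135.1), (-40, 133.5), (-30, 132.8), (-20, 133.4), (-10, 134.2), (-3, 134.5)]
top [-27.4  28.   75.7] catch [(-50, 134.4), (-40, 132.4), (-30, 133.9), (-20, 133.9), (-10, 133.4), (-3, 132.9)]
scene [-27.1 113.4 165.3] catch [(-50, 135.1), (-40, 133.3), (-30, 133.0), (-20, 133.4), (-10, 132.9), (-3, 132.8)]
scene [-26.1  29.   76.5] catch [(-50, 136.2), (-40, 133.2), (-30, 133.3), (-20, 133.6), (-10, 133.5), (-3, 132.5)]
```

View pics/f.png

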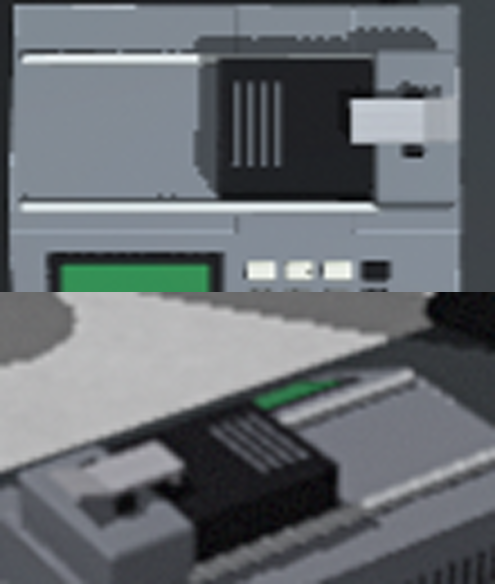

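Request:
arm_command:
  motion:
    - {"offset": [0, 0, 0], "spin": 0}
    - {"offset": [0, 0, 0], "spin": 0}
    - {"offset": [0, 0, 0], "spin": 0}

```text
time_s: 20.15
ee_pos: [511.6, 403.7, 171.8]
ee_rot: [-180.0, 0.0, 91.0]
force: [-0.8, -0.2, -0.4]
gripper_width: 42.2
gripper_force: 0.0
```

```bash
python3 -c "
from workcell import env
print(env.job_done())"
```

```text
the job is handed in; nothing more can be done
None
```

I handed the job in at about 20 s with the standard seated in the well, the shield on its end stop with the catch looking flat, and the hand clear; no verdict came back. I inferred the snap from an 18 N peak and the rigid stop after it, and pressed the stop to about 20 N (limit 25 N) before backing off.

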